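# Put the screw-capped tins away in their drip dishes

## Robot

A 6-joint arm with a two-finger parallel gripper is mounted at the origin on the work surface. World frame = base frame: x ahead of the robot, y to its left, z up, the work surface at z = 0. Lengths are in mm, angles in degrees, forces in N, time in s.
With the tool pointing down it reaches from about 350 to 850 mm from the base axis. Payload 8.1 kg.
Tool frame: the origin (TCP) lies midway between the tips of the shut fingers; the grasp point (between the pads) lies 19 mm behind it (r.grasp_offset is the distance from the TCP to the grasp point, in mm); z points along the fingers, x is the direction in which the jaws open and shut, and the axes are right-handed (so a half turn about z gives the same grasp; the last joint's range is limited). The gripper opens to 85 mm and grips with 20 to 120 N. Pads are 22 mm wide; open, the fingers measure 114 mm over their backs; the gripper's body (76 mm by 85 mm) begins 54 mm behind the grasp point. The pads swing forward as they close: fully open they stand 13 mm farther back than shut.
Start: joints at [67.3, 7.471, 85.268, -0, 87.261, -4.893], TCP at [183.471, 571.265, 231.292] pointing down, gripper open.
Joint ranges: [-169.43, 169.43], [-51.17, 129.36], [1.28, 143.12], [-76.62, 256.62], [0, 156.53], [-152.29, 152.29]. Speed limits (degrees/s): [136.94, 136.94, 159.86, 180, 180, 180].

## Interface

Orientations are given as [roll, pitch, yaw] about the fixed x, y, z axes, in that order (R = Rz(yaw) Ry(pitch) Rx(roll)).
In Python, from bench import r, optics, hand_in gives the robot as it stands.
- The arm moves only by the shell command python3 -m pendant 'ROWS' [FORCE]. ROWS is JSON, a list of rows, each a list of 5 numbers: the opening, from 0 (shut) to 1 (fully open), then the shift along the tool's x, y, z in mm, then the turn about the tool's z in degrees. A call has 1 to 10 rows; each row shifts and turns the commanded pose from where the row before left it, along the tool's axes as they then stand; what a row does not reach is not made up. A row lasts 1/10 s, in which the tool goes at most 50 mm and 8.59 degrees, less where a joint would pass 70% of its speed; a pose out of reach is approached as far as the arm can. A call with a gripper value outside its range is refused whole. The fingers move at their own pace and stop on an object; FORCE is the grip in N (left out, the last holds). Time passes only in rows, so rows that do not move let the fingers close. It gives the time, the measured TCP pose, the force and the opening at its end, in the units of the state.
- r.sense(): the state, without advancing time (a new reading comes with each control period).
- optics.snapshot(name): name is "scene" or "top"; returns (picture, depth): 400x640x3 uint8, blue, green, red; 400x640 float32, mm along the optical axis (not along the pixel's ray), 0 where there is no reading.
- optics.camera_params(name): a dict with "camera_matrix" (3x3 intrinsics, pixels), "eye" and "orientation" of the camera in the world. Camera axes: x right, y down, z forward; pixel columns grow to the right and rows downward; lengths in mm; the calibration is good to about 2 mm. A picture is of the moment at which its call begins. camera_params takes no time and is no camera call.
- hand_in(): hands the job in, once; it reports no verdict.
Trained networks look in the newest picture that a camera, given by its name, has taken for a name from the list of things; names that differ only in an ending like _2 or _b are one class to them, and where a whole thing is asked for, a point or a joint stands for the part that bears it (a point fixed in the world has none). Each returns a list of dicts, best first, with "score" (0 to 1); they miss things now and then, are a little off and sometimes report something else, mostly with a low value. They report only what shows in the picture. A call takes as long as a camera call. They do not tell look-alikes from the thing itself.
- optics.search_frame(camera, query): "at" ([x, y, z] in mm, in world coordinates, good to about 4 mm: the middle of the surface that is visible of it).
The state is a dict: "time": time; "joint_pos": joint angles; "qd": joint speeds; "joint_efforts": joint torques, N m; "tool_pos": TCP position; "tcp_rot": TCP orientation; "ft_force": force on the tool from outside, world axes, zero at the start; "wrist_torque": the same for the moment, N m; "finger_gap": finger opening in mm.
Only numpy, scipy, OpenCV 4.12 (cv2) and the standard library are available. Lean on these libraries where they do the work, as an engineer would, in place of code of your own. Each camera call takes 0.05 s, during which the arm holds its last target. There are 200 camera calls.

## Task

Stand each of the four screw-capped tins upright in the drip dish of its own size: the smallest tin in the smallest dish and so on up to the largest tin in the largest dish, each flat on the dish's floor inside the rim. Keep the tins upright and set them down gently, without dropping them. Leave the flat-lidded can and the glass beaker where they stand.

Things in the scene. Friction and masses are not known exactly. Their poses are not given: they have to be found in the camera images.
- tin_1: The smallest of four loose screw-capped tins, upright on the bench: bright round tinplate body 42 mm across, 40 mm high, white paper band; sloping shoulder 8 mm high; neck 10 mm high; dark screw cap 22 mm across, 22 mm high, fixed on. 80 mm tall in all. Origin: centre of its underside; z is its upright axis (cap top at z = 80 mm). About 80 g, +-30 %. Best taken by the cap from above.
- tin_2: The second smallest of four loose screw-capped tins, upright on the bench: bright round tinplate body 54 mm across, 54 mm high, white paper band; sloping shoulder 10 mm high; neck 10 mm high; dark screw cap 26 mm across, 22 mm high, fixed on. 96 mm tall in all. Origin: centre of its underside; z is its upright axis (cap top at z = 96 mm). About 130 g, +-30 %. Best taken by the cap from above.
- tin_3: The second largest of four loose screw-capped tins, upright on the bench: bright round tinplate body 68 mm across, 70 mm high, white paper band; sloping shoulder 13 mm high; neck 10 mm high; dark screw cap 32 mm across, 22 mm high, fixed on. 115 mm tall in all. Origin: centre of its underside; z is its upright axis (cap top at z = 115 mm). About 220 g, +-30 %. Best taken by the cap from above.
- tin_4: The largest of four loose screw-capped tins, upright on the bench: bright round tinplate body 84 mm across, 88 mm high, white paper band; sloping shoulder 17 mm high; neck 10 mm high; dark screw cap 38 mm across, 22 mm high, fixed on. 137 mm tall in all. Origin: centre of its underside; z is its upright axis (cap top at z = 137 mm). About 380 g, +-30 %. Best taken by the cap from above.
- dish_1: The smallest of the four round, shallow metal drip dishes, for tin_1: 68 mm across outside, 62 mm inside, so 10 mm free all round the 42 mm tin. Rim 10 mm high, floor 3 mm thick. Held fast to the bench, empty at the start. Origin: centre of its underside, on the bench; z up.
- dish_2: The second smallest of the four round, shallow metal drip dishes, for tin_2: 80 mm across outside, 74 mm inside, so 10 mm free all round the 54 mm tin. Rim 10 mm high, floor 3 mm thick. Held fast to the bench, empty at the start. Origin: centre of its underside, on the bench; z up.
- dish_3: The second largest of the four round, shallow metal drip dishes, for tin_3: 94 mm across outside, 88 mm inside, so 10 mm free all round the 68 mm tin. Rim 10 mm high, floor 3 mm thick. Held fast to the bench, empty at the start. Origin: centre of its underside, on the bench; z up.
- dish_4: The largest of the four round, shallow metal drip dishes, for tin_4: 110 mm across outside, 104 mm inside, so 10 mm free all round the 84 mm tin. Rim 10 mm high, floor 3 mm thick. Held fast to the bench, empty at the start. Origin: centre of its underside, on the bench; z up.
- flat_can: Bystander: a loose round tinplate can with a flat lid and no neck or cap, 65 mm across, 70 mm tall, with a white paper band. Origin: centre of its underside. To be left alone.
- beaker: Bystander: a loose empty open glass beaker, 72 mm across the rim, 85 mm tall. Origin: centre of its underside. To be left alone.
There are look-alikes about, which are no part of the job. What is shaped like the tin_4 but blue is not meant. What is shaped like the tin_1 but purple is not meant.

How it is judged:
By the outcome, as a careful person would: the job done as asked, in the order asked, and still so for the second after the job is handed in, with the robot touching nothing.
It also fails if it takes over 118 s, if anything falls off the work surface, if the arm or the gripper's body presses on something with over 40 N, if the wrist force passes 120 N, or if a joint passes its speed limit or range.

## Working session

There is one attempt and no reset: what is moved stays moved. The work goes in short steps, Python scripts to look and compute and a shell command to move; the robot and the scene stay as the last step left them, time stands still between calls to the robot, and variables do not carry over. Pictures are saved under pics/ and viewed, about 12 in all and at most 16, crops included, and the job is handed in when it is done.

```bash
ls; mkdir -p pics
cat > h.py <<'E'
import numpy as np, cv2
from scipy.spatial.transform import Rotation as R
from bench import r, optics
def cloud(n):
    im,d=optics.snapshot(n); p=optics.camera_params(n); K=np.array(p["camera_matrix"])
    v,u=np.mgrid[:400,:640]
    P=np.stack([(u-K[0,2])/K[0,0]*d,(v-K[1,2])/K[1,1]*d,d],-1)
    o=np.array(p["orientation"],float)
    M=o if o.shape==(3,3) else R.from_euler('xyz',o,degrees=True).as_matrix()
    return im,d,P@M.T+np.array(p["eye"])
E
python3 - <<'E'
from h import *
for n in("scene","top"):
    print(optics.camera_params(n))
    im,d,W=cloud(n); cv2.imwrite(f"pics/{n}0.png",im); np.savez(f"{n}0.npz",im=im,d=d,W=W)
    for q in("tin_1","dish_1","flat_can","beaker"):
        print(n,q,[(np.round(x["at"]).tolist(),round(x["score"],2)) for x in optics.search_frame(n,q)])
print(r.sense())
E
```

```text
pics
{'camera_matrix': array([[474.9447757 ,   0.        , 316.14644708],
       [  0.        , 474.9447757 , 209.73400714],
       [  0.        ,   0.        ,   1.        ]]), 'eye': array([1182.4390965 ,  379.17531551, 1216.30312059]), 'orientation': array([-148.90020358,    0.56200408,  119.26769604])}
scene tin_1 [([470.0, 155.0, 57.0], 0.98), ([775.0, 68.0, 92.0], 0.97), ([364.0, 116.0, 91.0], 0.94), ([644.0, 229.0, 43.0], 0.81), ([391.0, 299.0, 71.0], 0.78), ([486.0, -2.0, 93.0], 0.61), ([639.0, 310.0, 40.0], 0.58)]
scene dish_1 [([356.0, -296.0, 1.0], 0.84), ([637.0, -192.0, 1.0], 0.7), ([494.0, -382.0, 3.0], 0.66), ([444.0, -137.0, 4.0], 0.66)]
scene flat_can [([523.0, 380.0, 72.0], 0.91), ([484.0, 0.0, 93.0], 0.31)]
scene beaker [([630.0, -34.0, 49.0], 0.83)]
{'camera_matrix': array([[398.44933549,   0.        , 320.72732844],
       [  0.        , 398.44933549, 197.82033358],
       [  0.        ,   0.        ,   1.        ]]), 'eye': array([ 340.9801924 ,    6.22612701, 1065.14936739]), 'orientation': array([-1.68239936e+02,  3.76263384e-02, -8.67914429e+01])}
top tin_1 [
[... 398 characters left out ...]
([639.0, -28.0, 32.0], 0.76)]
{'time': 0.5, 'joint_pos': array([ 6.73023302e+01,  7.47256220e+00,  8.52684011e+01,  1.97029963e-03,
        8.72632658e+01, -4.89314865e+00]), 'qd': array([ 0.09791049, -0.11864853, -0.05637564,  0.00439831,  0.06160432,
        0.01341334]), 'joint_efforts': array([-6.93659022e-04, -5.68714464e+01, -5.00367415e+01, -1.58295543e-04,
        2.84506765e-03,  1.10378198e-05]), 'tool_pos': array([183.42441263, 571.26042425, 231.27188851]), 'tcp_rot': array([-1.79997678e+02,  4.04579676e-03,  7.21953847e+01]), 'ft_force': array([-0.04399143, -0.24933925,  0.11940166]), 'wrist_torque': array([-0.02858637,  0.01434161,  0.02513839]), 'finger_gap': 85.38891543554833}
```

View pics/scene0.png

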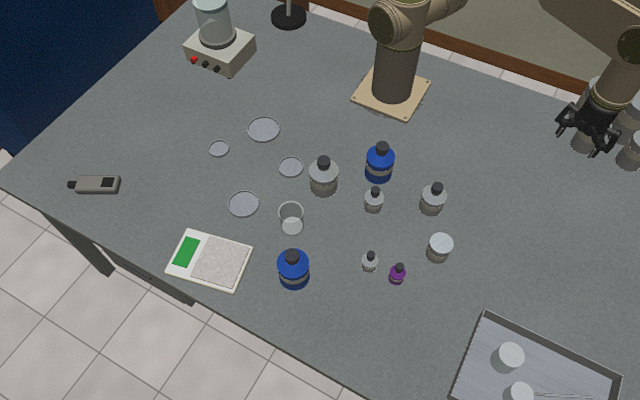

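View pics/top0.png

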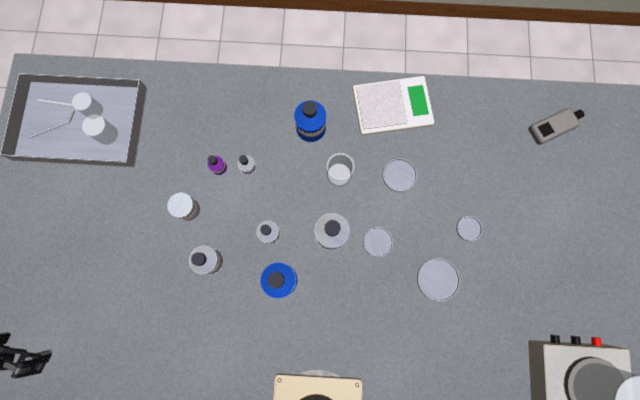

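The scene view shows the tinplate tins: tin_1 at (370,261), tin_2 (374,199), tin_3 (434,197) and tin_4 (323,175). The blue look-alikes are at (380,160) and (293,267), the purple one at (397,273), and the flat can at (440,246). The dishes are at (219,149), (290,167), (244,204) and (263,129), which read as sizes 1, 2, 3 and 4. The top view agrees.

Next I'll measure the cap tops and dish rims from depth.

Run:
```python
from h import *
T={"t1":(640,226,80,22),"t2":(462,152,96,26),"t3":(384,294,115,32),"t4":(474,-7,137,38),"blueA":(352,110,137,38),"blueB":(762,65,137,38),"purple":(634,305,80,22)}
D={"d1":(497,-382,68),"d2":(447,-140,80),"d3":(638,-191,94),"d4":(360,-298,110)}
for n in("scene","top"):
    z=np.load(n+"0.npz");W=z["W"]; ok=z["d"]>0
    b=(np.hypot(W[...,0]-550,W[...,1]+300)<300)&ok; print(n,"bench z",np.round(np.median(W[b][:,2]),1))
    for k,(x,y,h,dm) in T.items():
        m=ok&(abs(W[...,0]-x)<45)&(abs(W[...,1]-y)<45)&(abs(W[...,2]-h)<7)
        P=W[m]
        if len(P)<5: print(n,k,"few",len(P));continue
        g=z["im"][m].mean(0)
        (c,e)=cv2.minEnclosingCircle(P[:,:2].astype(np.float32)); print(n,k,len(P),np.round(np.median(P,0),1),"circ",np.round(c,1),round(2*e,1),"/",dm,g.round())
    for k,(x,y,dm) in D.items():
        m=ok&(np.hypot(W[...,0]-x,W[...,1]-y)<75)&(W[...,2]>5.5)&(W[...,2]<20)
        P=W[m]
        if len(P)<5: print(n,k,"few",len(P));continue
        c,e=cv2.minEnclosingCircle(P[:,:2].astype(np.float32));
        A=np.c_[2*P[:,:2],np.ones(len(P))];s=np.linalg.lstsq(A,(P[:,:2]**2).sum(1),rcond=None)[0]
        print(n,k,len(P),"circ",np.round(c,1),round(2*e,1),"/",dm,"ls",s[:2].round(1),(2*np.sqrt(s[2]+s[0]**2+s[1]**2)).round(1), np.median(P[:,2]).round(1))
im=np.load("scene0.npz")["im"][100:300,200:470]
cv2.imwrite("pics/crop.png",cv2.resize(im,None,fx=2.9,fy=2.9,interpolation=cv2.INTER_CUBIC))
```

```text
scene bench z -0.0
scene t1 57 [638.6 227.7  79.1] circ [637.  228.3] 24.6 / 22 [73. 70. 68.]
scene t2 63 [458.4 152.   95.1] circ [457.7 152.4] 28.2 / 26 [72. 68. 66.]
scene t3 97 [378.4 302.8 114.8] circ [376.  303.4] 35.4 / 32 [73. 69. 67.]
scene t4 126 [465.9  -9.7 136.3] circ [463.6 -10.1] 40.0 / 38 [72. 68. 67.]
scene blueA 119 [340.6 113.1 136.6] circ [337.5 113.6] 39.6 / 38 [70. 66. 64.]
scene blueB 166 [763.7  61.8 136.8] circ [763.3  60.5] 39.1 / 38 [74. 68. 65.]
scene purple 56 [633.6 307.7  79.5] circ [632.7 309.1] 24.1 / 22 [71. 67. 66.]
scene d1 105 circ [ 499.7 -381.8] 142.0 / 68 ls [ 501.1 -382.8] 70.5 7.8
scene d2 166 circ [ 446.9 -138.7] 145.0 / 80 ls [ 450.3 -136.5] 73.0 7.4
scene d3 190 circ [ 636.5 -190.4] 147.3 / 94 ls [ 635.7 -189.5] 86.0 7.5
scene d4 203 circ [ 359.6 -295.6] 143.7 / 110 ls [ 361.8 -294.7] 95.5 7.4
top bench z 0.5
top t1 55 [637.3 224.5  80.7] circ [637.9 225.7] 21.0 / 22 [82. 73. 74.]
top t2 91 [457.2 150.2  96.3] circ [457.6 150.7] 25.2 / 26 [91. 82. 82.]
top t3 152 [377.1 300.1 115.6] circ [377.  300.8] 32.6 / 32 [86. 77. 78.]
top t4 203 [465.1 -12.4 137.4] circ [465.7 -12.5] 37.5 / 38 [87. 77. 77.]
top blueA 220 [337.9 110.6 137.3] circ [338.2 111.4] 37.8 / 38 [87. 72. 70.]
top blueB 178 [762.6  59.8 137.5] circ [763.6  60.4] 38.3 / 38 [86. 71. 69.]
top purple 61 [632.3 305.2  79.7] circ [633.4 306.4] 23.1 / 22 [84. 73. 75.]
top d1 146 circ [ 502.5 -385.8] 125.4 / 68 ls [ 503.3 -380.8] 63.3 8.2
top d2 186 circ [ 446.6 -142.1] 133.2 / 80 ls [ 451.3 -137.4] 71.5 8.7
top d3 231 circ [ 637.8 -196.4] 135.0 / 94 ls [ 638.3 -192.2] 80.6 7.8
top d4 303 circ [ 364.9 -297.5] 135.5 / 110 ls [ 363.3 -297.3] 95.3 7.9
```

View pics/crop.png

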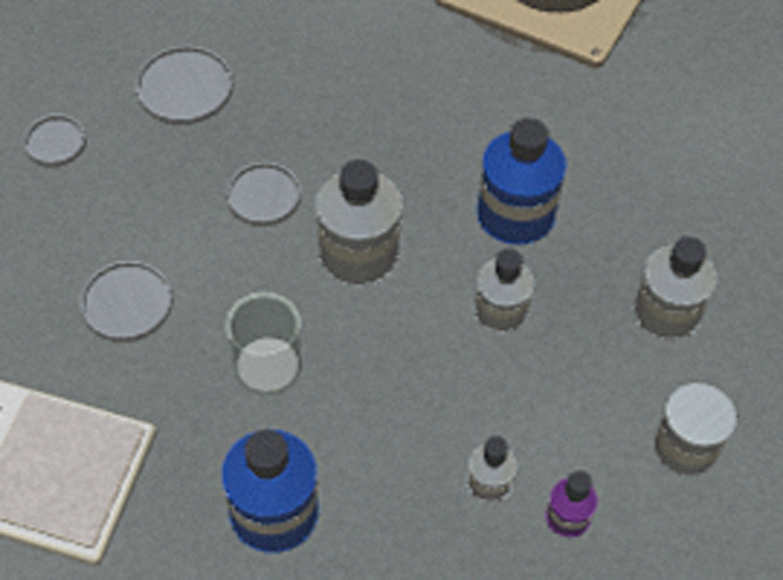

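The close crop confirms the choice: the four bare-metal capped tins are the targets, and the blue and purple ones, flat can and beaker stay. The cap tops match the given heights, and the two cameras agree within 3 mm.

Next I'll refine the dish centres by colour, and turn the tool to yaw 0.

```bash
python3 - <<'E'
from h import *
D={"d1":(501,-382,68),"d2":(450,-138,80),"d3":(637,-191,94),"d4":(362,-296,110)}
for n in("scene","top"):
    z=np.load(n+"0.npz");im=cv2.GaussianBlur(z["im"],(3,3),0).astype(float);W=z["W"]
    p=optics.camera_params(n);K=p["camera_matrix"];M=R.from_euler('xyz',p["orientation"],degrees=True).as_matrix();e=p["eye"]
    v,u=np.mgrid[:400,:640]; ray=np.stack([(u-K[0,2])/K[0,0],(v-K[1,2])/K[1,1],0*u+1],-1)@M.T
    for k,(x,y,dm) in D.items():
        P=e+ray*((5-e[2])/ray[...,2])[...,None]
        rr=np.hypot(P[...,0]-x,P[...,1]-y); g=im.sum(-1)
        bg=np.median(g[(rr>65)&(rr<80)]);fg=np.median(g[rr<20])
        m=((rr<70)&(g>(bg+fg)/2)).astype(np.uint8)
        c=max(cv2.findContours(m,0,1)[0],key=cv2.contourArea)[:,0]
        Q=P[c[:,1],c[:,0],:2]; (cc,ax,a)=cv2.fitEllipse(Q.astype(np.float32)); print(n,k,bg,fg,np.round(cc,1),np.round(ax,1),dm)
E
python3 -m pendant '[[1,0,0,0,8],[1,0,0,0,8],[1,0,0,0,8],[1,0,0,0,8],[1,0,0,0,8],[1,0,0,0,8],[1,0,0,0,8],[1,0,0,0,8],[1,0,0,0,8.2]]' 60
```

```text
scene d1 358.0 445.0 [ 501.2 -379.3] [50.2 57.1] 68
scene d2 359.0 441.0 [ 452.4 -136.7] [62.6 70.8] 80
scene d3 361.0 448.0 [ 638.4 -190.5] [78.1 84.5] 94
scene d4 356.0 449.0 [ 363.5 -296.1] [91.  99.6] 110
top d1 431.0 542.0 [ 500.4 -380.2] [53.9 61.8] 68
top d2 431.0 536.0 [ 451.4 -137.7] [70.1 75. ] 80
top d3 433.0 546.0 [ 636.4 -192.5] [81.6 85.4] 94
top d4 425.0 546.0 [ 362.5 -296.6] [ 97.2 103.6] 110
time: 1.4
tool_pos: [183.5, 571.3, 231.3]
tcp_rot: [-180.0, -0.0, -0.3]
ft_force: [0.2, -0.2, 0.2]
finger_gap: 85.3
```

```bash
python3 -m pendant '[[1,20,15,0,0],[1,30,23,0,0],[1,30,23,0,0],[1,30,23,0,0],[1,30,23,0,0],[1,30,23,0,0],[1,30,23,0,0],[1,30,23,0,0]]' >/dev/null; python3 -m pendant '[[1,30,23,0,0],[1,30,23,0,0],[1,30,23,0,0],[1,30,23,0,0],[1,30,23,0,0],[1,30,23,0,0],[1,30,23,0,0],[1,44,31,0,0],[1,0,0,0,0],[1,0,0,0,0]]'
```

```text
time: 3.2
tool_pos: [664.8, 204.2, 230.2]
tcp_rot: [180.0, 0.1, -0.1]
ft_force: [-0.1, -0.1, 0.5]
finger_gap: 85.4
```

```bash
python3 -m pendant '[[1,-14,-11,20,0],[1,-13,-11,30,0],[1,0,0,30,0],[1,0,0,20,0],[1,0,0,10,0],[1,0,0,0,0],[1,0,0,0,0]]'
python3 - <<'E'
from h import *
im,d,W=cloud("scene"); cv2.imwrite("pics/a.png",cv2.resize(im[190:300,300:460],None,fx=4,fy=4,interpolation=cv2.INTER_CUBIC))
E
```

```text
time: 3.9
tool_pos: [637.7, 228.1, 122.8]
tcp_rot: [-180.0, -0.1, 0.0]
ft_force: [-0.8, 0.1, -0.3]
finger_gap: 85.5
```

View pics/a.png

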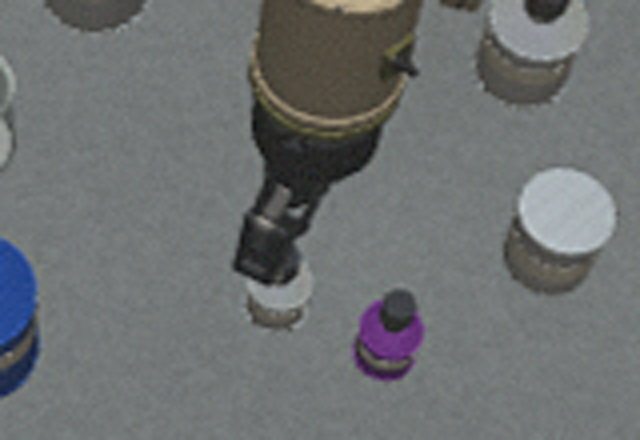

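The gripper stands over tin_1's cap, with the fingers clear of the purple tin. Descending.

```bash
python3 -m pendant '[[1,0,1.5,20,0],[1,0,0,20,0],[1,0,0,15,0],[1,0,0,10,0],[1,0,0,6,0],[1,0,0,0,0],[1,0,0,0,0]]'; python3 -m pendant '[[0.6,0,0,0,0],[0.4,0,0,0,0],[0.2,0,0,0,0],[0,0,0,0,0],[0,0,0,0,0],[0,0,0,0,0],[0,0,0,0,0],[0,0,0,0,0]]' 40
```

```text
time: 4.65
tool_pos: [637.8, 226.1, 51.1]
tcp_rot: [-180.0, -0.1, -0.0]
ft_force: [-0.2, -0.2, -0.7]
finger_gap: 85.5
time: 5.45
tool_pos: [637.5, 226.0, 50.6]
tcp_rot: [-180.0, -0.0, -0.0]
ft_force: [-1.0, 0.6, 2.7]
finger_gap: 20.6
```

```bash
python3 -m pendant '[[0,0,0,-3,0],[0,0,0,-7,0],[0,0,0,-10,0],[0,0,0,-20,0],[0,0,0,-20,0],[0,0,0,-20,0],[0,0,0,-20,0],[0,0,0,-20,0],[0,0,0,-10,0],[0,0,0,0,0]]'
python3 - <<'E'
from h import *
im,d,W=cloud("scene"); cv2.imwrite("pics/b.png",cv2.resize(im[170:300,300:460],None,fx=4,fy=4,interpolation=cv2.INTER_CUBIC))
E
```

```text
time: 6.45
tool_pos: [638.6, 226.3, 183.2]
tcp_rot: [-179.9, -0.2, -0.0]
ft_force: [-0.3, 0.2, 0.2]
finger_gap: 20.6
```

View pics/b.png

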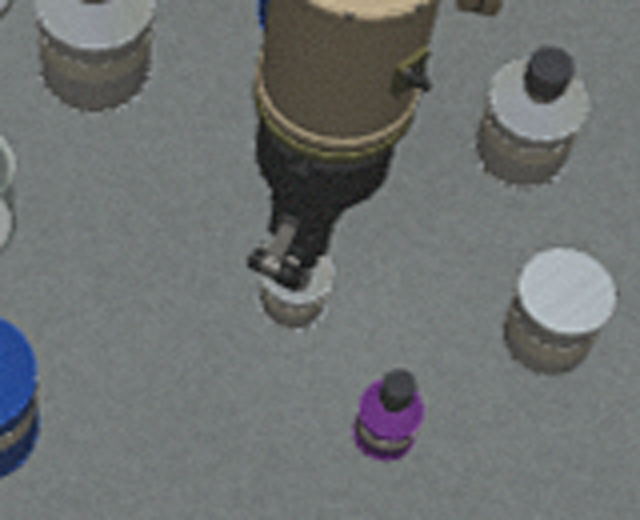

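```bash
python3 -m pendant '[[0,0,10,0,0],[0,-3,15,0,0],[0,-6,25,0,0],[0,-6,25,0,0],[0,-6,25,0,0],[0,-6,25,0,0],[0,-6,25,0,0],[0,-6,25,0,0],[0,-6,25,0,0],[0,-6,25,0,0]]' >/dev/null;  python3 -m pendant '[[0,-6,25,0,0],[0,-6,25,0,0],[0,-6,25,0,0],[0,-6,25,0,0],[0,-6,25,0,0],[0,-6,25,0,0],[0,-6,25,0,0],[0,-6,25,0,0],[0,-6,25,0,0],[0,-6,25,0,0]]'; python3 -m pendant '[[0,-6,25,0,0],[0,-6,25,0,0],[0,-6,25,0,0],[0,-6,25,0,0],[0,-1.5,20,0,0],[0,0,12,0,0],[0,0,0,0,0],[0,0,0,0,0],[0,0,0,0,0]]'
```

```text
time: 8.5
tool_pos: [524.3, -250.6, 179.1]
tcp_rot: [-180.0, 0.1, -0.1]
ft_force: [0.6, -0.5, -0.3]
finger_gap: 20.8
time: 9.4
tool_pos: [500.8, -380.1, 180.0]
tcp_rot: [-180.0, 0.0, 0.0]
ft_force: [-0.7, -0.2, -0.1]
finger_gap: 20.6
```

```bash
python3 -m pendant '[[0,0,0,10,0],[0,0,0,20,0],[0,0,0,20,0],[0,0,0,20,0],[0,0,0,20,0],[0,0,0,10,0],[0,0,0,10,0],[0,0,0,3,0],[0,0,0,0,0]]'
python3 - <<'E'
from h import *
for n,s in(("scene",(100,200,160,280)),("top",(170,270,410,530))):
    im,d,W=cloud(n); cv2.imwrite(f"pics/c{n}.png",cv2.resize(im[s[0]:s[1],s[2]:s[3]],None,fx=4,fy=4,interpolation=cv2.INTER_CUBIC))
a=cv2.imread("pics/cscene.png");b=cv2.imread("pics/ctop.png");cv2.imwrite("pics/c.png",cv2.resize(np.hstack([a,b]),(800,333)))
E
```

```text
time: 10.3
tool_pos: [500.8, -380.9, 67.2]
tcp_rot: [-180.0, 0.0, 0.0]
ft_force: [0.1, 0.4, -0.6]
finger_gap: 20.6
```

View pics/c.png

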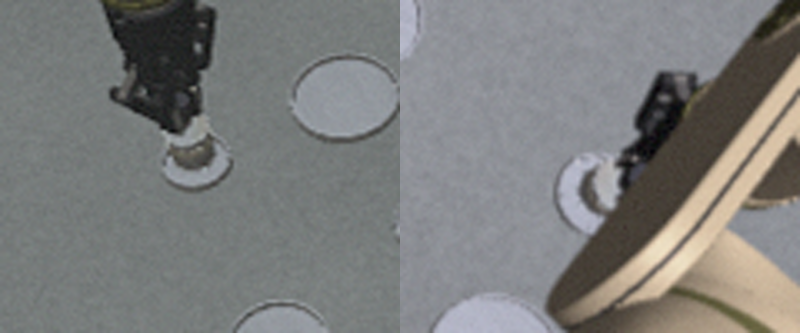

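Tin_1 hangs over dish_1 in both views. Lowering gently.

```bash
python3 -m pendant '[[0,0,0,3,0],[0,0,0,3,0],[0,0,0,2,0],[0,0,0,2,0],[0,0,0,1,0],[0,0,0,1,0],[0,0,0,1,0],[0,0,0,0,0],[0,0,0,0,0],[0,0,0,0,0]]';python3 -m pendant '[[0,0,0,0.5,0],[0,0,0,0.5,0],[0,0,0,0,0],[0,0,0,0,0]]'
```

```text
time: 11.4
tool_pos: [500.8, -381.1, 54.4]
tcp_rot: [180.0, -0.0, -0.0]
ft_force: [0.4, -0.1, -0.9]
finger_gap: 20.9
time: 11.8
tool_pos: [500.8, -381.2, 53.6]
tcp_rot: [180.0, -0.0, -0.0]
ft_force: [-0.8, 0.2, 2.8]
finger_gap: 20.8
```

```bash
python3 -m pendant '[[0.3,0,0,0,0],[0.4,0,0,0,0],[0.6,0,0,0,0],[0.8,0,0,0,0],[1,0,0,0,0],[1,0,0,0,0],[1,0,0,0,0],[1,0,0,0,0]]';python3 -m pendant '[[1,0,0,-10,0],[1,0,0,-20,0],[1,0,0,-30,0],[1,0,0,-30,0],[1,0,0,-30,0],[1,0,0,-30,0],[1,0,0,-20,0],[1,0,0,0,0]]'
python3 - <<'E'
from h import *
im,d,W=cloud("scene"); m=(d>0)&(np.hypot(W[...,0]-501,W[...,1]+381)<30)&(W[...,2]>70)&(W[...,2]<90)
P=W[m];print(len(P),np.median(P,0),cv2.minEnclosingCircle(P[:,:2].astype(np.float32)))
E
```

```text
time: 12.6
tool_pos: [500.7, -381.1, 53.3]
tcp_rot: [180.0, 0.0, -0.0]
ft_force: [1.0, 0.6, -0.6]
finger_gap: 85.3
time: 13.4
tool_pos: [502.4, -382.5, 228.9]
tcp_rot: [179.7, -0.3, -0.0]
ft_force: [-0.2, -0.1, 0.0]
finger_gap: 85.2
46 [ 503.29995956 -377.79265527   80.80377637] ((500.27490234375, -379.71051025390625), 12.240165710449219)
```

```bash
python3 -m pendant '[[1,0,-20,0,0],[1,-2.8,-32,0,0],[1,-2.8,-32,0,0],[1,-2.8,-32,0,0],[1,-2.8,-32,0,0],[1,-2.8,-32,0,0],[1,-2.8,-32,0,0],[1,-2.8,-32,0,0],[1,-2.8,-32,0,0]]' >/dev/null;  python3 -m pendant '[[1,-2.8,-32,0,0],[1,-2.8,-32,0,0],[1,-2.8,-32,0,0],[1,-2.8,-32,0,0],[1,-2.8,-32,0,0],[1,-2.8,-32,0,0],[1,-2.8,-32,0,0],[1,-1.3,-20,0,0],[1,0,-12.5,0,0],[1,0,0,0,0]]'; python3 -m pendant '[[1,0,0,15,0],[1,0,0,25,0],[1,0,0,25,0],[1,0,0,12,0],[1,0,0,0,0],[1,0,0,0,0],[1,0,0,0,0]]'
```

```text
time: 15.35
tool_pos: [456.9, 152.3, 222.3]
tcp_rot: [180.0, 0.1, 0.1]
ft_force: [-0.0, -0.3, -0.2]
finger_gap: 85.2
time: 16.05
tool_pos: [458.5, 151.4, 147.7]
tcp_rot: [-180.0, -0.1, -0.0]
ft_force: [0.1, 0.7, 0.7]
finger_gap: 85.3
```

```bash
python3 -m pendant '[[1,-0.5,0,20,0],[1,0,0,25,0],[1,0,0,15,0],[1,0,0,10,0],[1,0,0,7,0],[1,0,0,3,0],[1,0,0,0,0],[1,0,0,0,0]]'; python3 -m pendant '[[0.6,0,0,0,0],[0.4,0,0,0,0],[0.2,0,0,0,0],[0,0,0,0,0],[0,0,0,0,0],[0,0,0,0,0],[0,0,0,0,0],[0,0,0,0,0]]' 40;  python3 -m pendant '[[0,0,0,-3,0],[0,0,0,-7,0],[0,0,0,-10,0],[0,0,0,-20,0],[0,0,0,-20,0],[0,0,0,-20,0],[0,0,0,-20,0],[0,0,0,-20,0],[0,0,0,-10,0],[0,0,0,0,0]]'
```

```text
time: 16.85
tool_pos: [457.6, 151.6, 67.1]
tcp_rot: [-180.0, -0.1, -0.0]
ft_force: [0.2, 0.1, 0.5]
finger_gap: 85.7
time: 17.65
tool_pos: [457.1, 151.5, 66.5]
tcp_rot: [-180.0, -0.0, -0.0]
ft_force: [-1.6, -0.4, 4.7]
finger_gap: 25.1
time: 18.65
tool_pos: [458.2, 151.7, 198.5]
tcp_rot: [-180.0, -0.2, -0.0]
ft_force: [-0.2, -0.2, -1.5]
finger_gap: 24.3
```

```bash
python3 -m pendant '[[0,0,0,-15,0],[0,0,10,-15,0],[0,0,20,0,0],[0,-1,25,0,0],[0,-1,25,0,0],[0,-1,25,0,0],[0,-1,25,0,0],[0,-1,25,0,0],[0,-1,25,0,0],[0,0,25,0,0]]'; python3 -m pendant '[[0,0,25,0,0],[0,0,25,0,0],[0,0,20,0,0],[0,0,14,0,0],[0,0,0,0,0],[0,0,0,0,0],[0,0,0,0,0]]'
python3 - <<'E'
from h import *
im,d,W=cloud("scene"); cv2.imwrite("pics/d.png",cv2.resize(im[100:260,180:400],None,fx=3,fy=3,interpolation=cv2.INTER_CUBIC))
E
```

```text
time: 19.65
tool_pos: [450.6, -55.2, 227.0]
tcp_rot: [180.0, -0.0, -0.0]
ft_force: [0.5, 0.4, -0.9]
finger_gap: 24.6
time: 20.35
tool_pos: [451.0, -137.0, 226.4]
tcp_rot: [-180.0, 0.0, 0.0]
ft_force: [0.4, -0.1, -2.0]
finger_gap: 24.7
```

View pics/d.png

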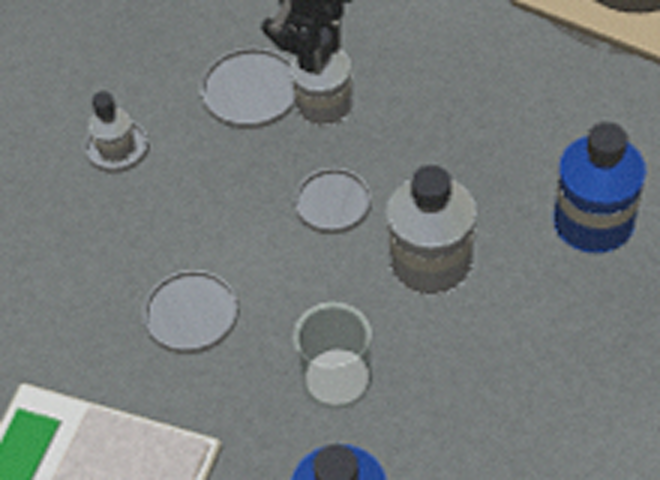

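Tin_1 stands in its dish at (115,140), and tin_2 hangs upright above dish_2. Lowering.

```bash
python3 -m pendant '[[0,0,0,10,0],[0,0,0,20,0],[0,0,0,25,0],[0,0,0,25,0],[0,0,0,25,0],[0,0,0,20,0],[0,0,0,10,0],[0,0,0,5,0],[0,0,0,3,0],[0,0,0,3,0]]';python3 -m pendant '[[0,0,0,3,0],[0,0,0,2,0],[0,0,0,2,0],[0,0,0,1,0],[0,0,0,1,0],[0,0,0,1,0],[0,0,0,0,0],[0,0,0,0,0],[0,0,0,0,0]]';python3 -m pendant '[[0,0,0,0.5,0],[0,0,0,0.5,0],[0,0,0,0,0],[0,0,0,0,0]]'
```

```text
time: 21.4
tool_pos: [451.8, -137.8, 81.1]
tcp_rot: [180.0, -0.1, 0.0]
ft_force: [-0.6, -0.1, -0.7]
finger_gap: 24.9
time: 22.3
tool_pos: [451.0, -137.6, 70.4]
tcp_rot: [180.0, -0.0, -0.0]
ft_force: [0.4, -0.4, -1.8]
finger_gap: 25.0
time: 22.7
tool_pos: [451.1, -137.6, 69.5]
tcp_rot: [180.0, -0.0, -0.0]
ft_force: [-1.2, -0.7, 2.5]
finger_gap: 24.7
```

```bash
python3 -m pendant '[[0.35,0,0,0,0],[0.45,0,0,0,0],[0.6,0,0,0,0],[0.8,0,0,0,0],[1,0,0,0,0],[1,0,0,0,0],[1,0,0,0,0],[1,0,0,0,0]]';python3 -m pendant '[[1,0,0,-10,0],[1,0,0,-20,0],[1,0,0,-30,0],[1,0,0,-30,0],[1,0,0,-30,0],[1,0,0,-20,0],[1,0,0,-20,0],[1,0,0,0,0]]' >/dev/null; python3 -m pendant '[[1,0,-19,0,0],[1,-6,-33,0,0],[1,-6,-33,0,0],[1,-6,-33,0,0],[1,-6,-33,0,0],[1,-6,-33,0,0],[1,-6,-33,0,0],[1,-6,-33,0,0],[1,-6,-33,0,0]]'; python3 -m pendant '[[1,-6,-33,0,0],[1,-6,-33,0,0],[1,-6,-33,0,0],[1,-6,-33,0,0],[1,-2.7,-15,0,0],[1,0,-9,0,0],[1,0,0,0,0],[1,0,0,0,0],[1,0,0,0,0]]'
```

```text
time: 23.5
tool_pos: [451.0, -137.6, 69.3]
tcp_rot: [180.0, -0.0, -0.0]
ft_force: [-0.0, 0.2, -0.2]
finger_gap: 85.2
time: 25.2
tool_pos: [402.2, 146.7, 228.7]
tcp_rot: [180.0, 0.0, -0.0]
ft_force: [0.7, 0.2, 0.1]
finger_gap: 85.7
time: 26.1
tool_pos: [376.6, 300.6, 229.2]
tcp_rot: [180.0, 0.0, -0.1]
ft_force: [0.1, 0.0, 0.2]
finger_gap: 85.0
```

Down from 229 to 84 (145 mm), correcting y by +0.5; then grip with more force and lift.

```bash
python3 -m pendant '[[1,0,-0.5,15,0],[1,0,0,30,0],[1,0,0,30,0],[1,0,0,30,0],[1,0,0,20,0],[1,0,0,10,0],[1,0,0,6,0],[1,0,0,4,0],[1,0,0,0,0],[1,0,0,0,0]]'; python3 -m pendant '[[0.7,0,0,0,0],[0.5,0,0,0,0],[0.3,0,0,0,0],[0,0,0,0,0],[0,0,0,0,0],[0,0,0,0,0],[0,0,0,0,0],[0,0,0,0,0]]' 50;  python3 -m pendant '[[0,0,0,-3,0],[0,0,0,-7,0],[0,0,0,-10,0],[0,0,0,-20,0],[0,0,0,-20,0],[0,0,0,-20,0],[0,0,0,-20,0],[0,0,0,-20,0],[0,0,0,-10,0],[0,0,0,0,0]]'
```

```text
time: 27.1
tool_pos: [377.0, 302.3, 85.3]
tcp_rot: [-179.9, -0.1, -0.0]
ft_force: [0.2, -0.4, 0.1]
finger_gap: 85.4
time: 27.9
tool_pos: [376.4, 302.1, 84.7]
tcp_rot: [-180.0, -0.0, -0.0]
ft_force: [-3.5, -0.2, 5.2]
finger_gap: 30.8
time: 28.9
tool_pos: [377.3, 302.5, 216.4]
tcp_rot: [-179.9, -0.2, -0.0]
ft_force: [0.6, -0.3, -2.4]
finger_gap: 30.5
```

```bash
python3 -m pendant '[[0,4,8,-20,0],[0,8,16,0,0],[0,12.5,23.5,0,0],[0,12.5,23.5,0,0],[0,12.5,23.5,0,0],[0,12.5,23.5,0,0],[0,12.5,23.5,0,0],[0,12.5,23.5,0,0],[0,12.5,23.5,0,0],[0,12.5,23.5,0,0]]'; python3 -m pendant '[[0,12.5,23.5,0,0],[0,12.5,23.5,0,0],[0,12.5,23.5,0,0],[0,12.5,23.5,0,0],[0,12.5,23.5,0,0],[0,12.5,23.5,0,0],[0,12.5,23.5,0,0],[0,12.5,23.5,0,0],[0,12.5,23.5,0,0],[0,12.5,23.5,0,0]]';python3 -m pendant '[[0,12.5,23.5,0,0],[0,7.5,15,0,0],[0,4,8,0,0],[0,0,0,0,0],[0,0,0,0,0],[0,0,0,0,0]]';  python3 - <<'E'
from h import *
im,d,W=cloud("scene"); cv2.imwrite("pics/e.png",cv2.resize(im[80:260,180:400],None,fx=3,fy=3,interpolation=cv2.INTER_CUBIC))
E
```

```text
time: 29.9
tool_pos: [488.0, 88.8, 232.8]
tcp_rot: [180.0, 0.1, -0.0]
ft_force: [-0.6, 0.7, -1.6]
finger_gap: 30.2
time: 30.9
tool_pos: [613.0, -145.9, 232.4]
tcp_rot: [-180.0, 0.1, -0.0]
ft_force: [1.4, -0.2, -1.6]
finger_gap: 30.8
time: 31.5
tool_pos: [637.0, -190.6, 234.2]
tcp_rot: [-180.0, 0.0, 0.0]
ft_force: [0.4, 0.6, -1.4]
finger_gap: 30.7
```

View pics/e.png

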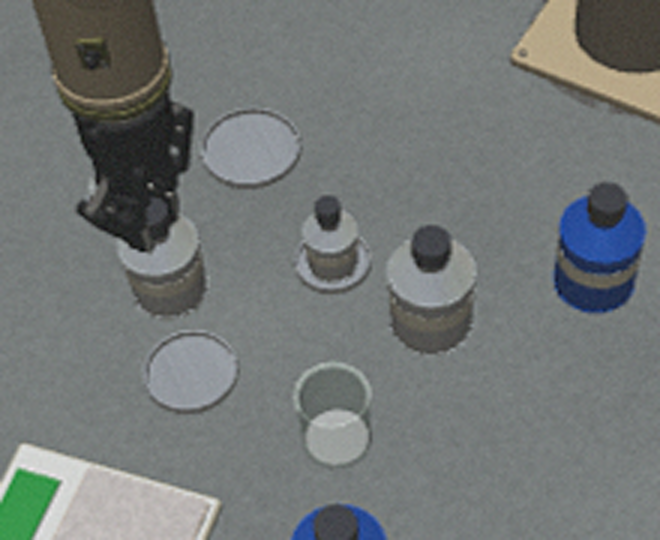

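Tin_2 stands in dish_2 at (333,260) and tin_3 is upright over dish_3. Lowering.

```bash
python3 -m pendant '[[0,0,0,10,0],[0,0,0.5,20,0],[0,0,0,25,0],[0,0,0,25,0],[0,0,0,25,0],[0,0,0,15,0],[0,0,0,8,0],[0,0,0,5,0],[0,0,0,3,0],[0,0,0,2,0]]';python3 -m pendant '[[0,0,0,2,0],[0,0,0,2,0],[0,0,0,1,0],[0,0,0,1,0],[0,0,0,1,0],[0,0,0,0,0],[0,0,0,0,0],[0,0,0,0,0]]';python3 -m pendant '[[0,0,0,0.5,0],[0,0,0,0.5,0],[0,0,0,0,0],[0,0,0,0,0]]'
```

```text
time: 32.55
tool_pos: [638.0, -192.4, 97.3]
tcp_rot: [180.0, -0.1, -0.0]
ft_force: [0.0, 0.1, -2.2]
finger_gap: 30.7
time: 33.35
tool_pos: [637.3, -192.1, 89.4]
tcp_rot: [180.0, -0.0, -0.0]
ft_force: [-0.3, 0.4, -1.9]
finger_gap: 30.9
time: 33.75
tool_pos: [637.2, -192.1, 88.2]
tcp_rot: [-180.0, 0.0, -0.0]
ft_force: [-0.4, -0.4, -2.1]
finger_gap: 30.3
```

```bash
python3 -m pendant '[[0,0,0,0.5,0],[0,0,0,0.5,0],[0,0,0,0,0],[0,0,0,0,0]]'
```

```text
time: 34.15
tool_pos: [637.3, -192.2, 87.7]
tcp_rot: [180.0, -0.0, -0.0]
ft_force: [-2.1, 0.9, 2.9]
finger_gap: 31.0
```

```bash
python3 -m pendant '[[0.4,0,0,0,0],[0.5,0,0,0,0],[0.65,0,0,0,0],[0.8,0,0,0,0],[1,0,0,0,0],[1,0,0,0,0],[1,0,0,0,0],[1,0,0,0,0]]';python3 -m pendant '[[1,0,0,-10,0],[1,0,0,-20,0],[1,0,0,-30,0],[1,0,0,-30,0],[1,0,0,-30,0],[1,0,0,-20,0],[1,0,0,-10,0],[1,0,0,0,0]]' >/dev/null; python3 -m pendant '[[1,-10,-11,0,0],[1,-21,-22,0,0],[1,-21,-22,0,0],[1,-21,-22,0,0],[1,-21,-22,0,0],[1,-21,-22,0,0],[1,-21,-22,0,0],[1,-21,-22,0,0],[1,-10,-10.5,0,0],[1,-5.3,-5.5,0,0]]'; python3 -m pendant '[[1,0,0,15,0],[1,0,0,10,0],[1,0,0,0,0],[1,0,0,0,0]]'
```

```text
time: 34.95
tool_pos: [637.2, -192.1, 87.3]
tcp_rot: [180.0, 0.0, -0.0]
ft_force: [0.7, -0.7, 0.5]
finger_gap: 85.4
time: 36.75
tool_pos: [463.5, -10.0, 235.8]
tcp_rot: [-180.0, 0.1, 0.1]
ft_force: [-0.3, 0.1, -0.5]
finger_gap: 85.5
time: 37.15
tool_pos: [464.7, -11.5, 211.2]
tcp_rot: [-180.0, 0.1, -0.1]
ft_force: [-0.3, -0.0, 0.3]
finger_gap: 85.3
```

Now z is about 212; down 107 mm to 105, then grip and lift.

```bash
python3 -m pendant '[[1,0,0,15,0],[1,0,0,25,0],[1,0,0,25,0],[1,0,0,20,0],[1,0,0,10,0],[1,0,0,6,0],[1,0,0,4,0],[1,0,0,2,0],[1,0,0,0,0],[1,0,0,0,0]]'; python3 -m pendant '[[0.7,0,0,0,0],[0.55,0,0,0,0],[0.4,0,0,0,0],[0,0,0,0,0],[0,0,0,0,0],[0,0,0,0,0],[0,0,0,0,0],[0,0,0,0,0]]' 60;  python3 -m pendant '[[0,0,0,-3,0],[0,0,0,-7,0],[0,0,0,-10,0],[0,0,0,-20,0],[0,0,0,-20,0],[0,0,0,-20,0],[0,0,0,-20,0],[0,0,0,-20,0],[0,0,0,-10,0],[0,0,0,0,0]]'
```

```text
time: 38.15
tool_pos: [465.5, -11.1, 106.0]
tcp_rot: [180.0, -0.1, -0.0]
ft_force: [-0.5, -0.4, -0.2]
finger_gap: 85.2
time: 38.95
tool_pos: [465.1, -11.1, 105.7]
tcp_rot: [180.0, -0.0, -0.0]
ft_force: [-2.8, -0.0, 6.7]
finger_gap: 36.7
time: 39.95
tool_pos: [466.0, -11.2, 237.4]
tcp_rot: [180.0, -0.2, -0.0]
ft_force: [0.1, 0.1, -2.9]
finger_gap: 36.6
```

```bash
python3 -m pendant '[[0,-3,8,0,0],[0,-6,17,0,0],[0,-7.5,21,0,0],[0,-7.5,21,0,0],[0,-7.5,21,0,0],[0,-7.5,21,0,0],[0,-7.5,21,0,0],[0,-7.5,21,0,0],[0,-7.5,21,0,0],[0,-7.5,21,0,0]]'; python3 -m pendant '[[0,-7.5,21,0,0],[0,-7.5,21,0,0],[0,-7.5,21,0,0],[0,-6,17,0,0],[0,-4.5,12.5,0,0],[0,0,0,0,0],[0,0,0,0,0],[0,0,0,0,0]]';  python3 - <<'E'
from h import *
im,d,W=cloud("scene"); cv2.imwrite("pics/f.png",cv2.resize(im[60:260,180:400],None,fx=3,fy=3,interpolation=cv2.INTER_CUBIC))
E
```

```text
time: 40.95
tool_pos: [394.4, -204.8, 233.6]
tcp_rot: [-179.9, 0.1, -0.0]
ft_force: [0.2, 0.8, -2.8]
finger_gap: 36.1
time: 41.75
tool_pos: [363.0, -295.9, 235.0]
tcp_rot: [-180.0, 0.0, 0.0]
ft_force: [0.4, 0.6, -3.2]
finger_gap: 36.5
```

View pics/f.png

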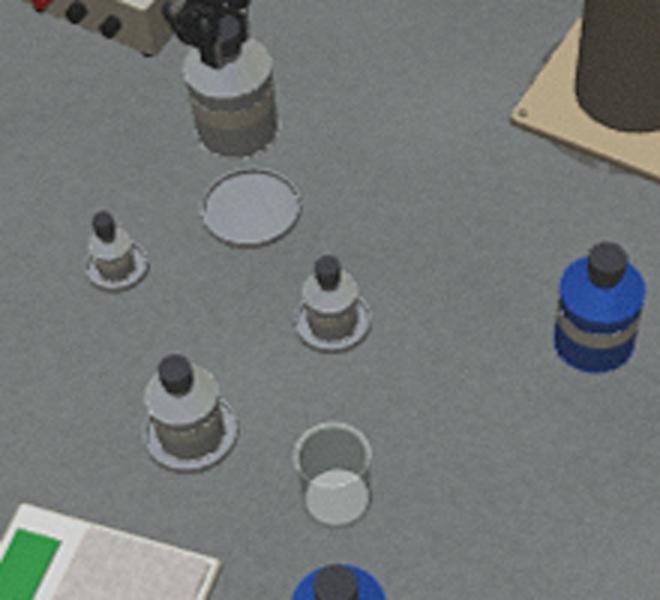

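Tins 1 to 3 stand inside their rims, and tin_4 is upright over dish_4. Lowering.

```bash
python3 -m pendant '[[0,0,0.5,10,0],[0,0,0,20,0],[0,0,0,25,0],[0,0,0,25,0],[0,0,0,15,0],[0,0,0,10,0],[0,0,0,6,0],[0,0,0,4,0],[0,0,0,3,0],[0,0,0,2,0]]';python3 -m pendant '[[0,0,0,2,0],[0,0,0,1,0],[0,0,0,1,0],[0,0,0,1,0],[0,0,0,0,0],[0,0,0,0,0],[0,0,0,0,0]]';python3 -m pendant '[[0,0,0,0.5,0],[0,0,0,0.5,0],[0,0,0,0,0],[0,0,0,0,0]]'
```

```text
time: 42.8
tool_pos: [363.3, -297.5, 115.8]
tcp_rot: [179.9, -0.0, -0.0]
ft_force: [0.3, 0.1, -3.1]
finger_gap: 36.5
time: 43.5
tool_pos: [363.0, -297.1, 110.4]
tcp_rot: [180.0, -0.0, -0.0]
ft_force: [0.4, -0.3, -3.1]
finger_gap: 36.2
time: 43.9
tool_pos: [362.9, -297.0, 109.2]
tcp_rot: [-180.0, 0.0, -0.0]
ft_force: [0.2, 0.7, -2.9]
finger_gap: 36.4
```

```bash
python3 -m pendant '[[0,0,0,0.5,0],[0,0,0,0.5,0],[0,0,0,0,0],[0,0,0,0,0]]'
```

```text
time: 44.3
tool_pos: [363.0, -297.3, 108.7]
tcp_rot: [180.0, -0.0, -0.0]
ft_force: [-2.8, 0.5, 3.7]
finger_gap: 36.3
```

Contact. Opening, retracting, and checking.

```bash
python3 -m pendant '[[0.46,0,0,0,0],[0.55,0,0,0,0],[0.7,0,0,0,0],[0.85,0,0,0,0],[1,0,0,0,0],[1,0,0,0,0],[1,0,0,0,0],[1,0,0,0,0]]';python3 -m pendant '[[1,0,0,-10,0],[1,0,0,-20,0],[1,0,0,-30,0],[1,0,0,-30,0],[1,0,0,-30,0],[1,0,-20,-10,0],[1,0,-30,0,0],[1,0,-40,0,0],[1,0,-40,0,0],[1,0,-40,0,0]]';python3 -m pendant '[[1,0,-40,0,0],[1,0,-40,0,0],[1,0,-40,0,0],[1,0,-20,0,0],[1,0,0,0,0],[1,0,0,0,0]]'
python3 - <<'E'
from h import *
A={"t1":(501,-381,80),"t2":(451.5,-137.5,96),"t3":(637.5,-191.5,115),"t4":(363,-296.5,137)}
for n in("scene","top"):
    im,d,W=cloud(n); cv2.imwrite(f"pics/g{n}.png",im)
    for k,(x,y,h) in A.items():
        P=W[(d>0)&(np.hypot(W[...,0]-x,W[...,1]-y)<35)&(abs(W[...,2]-h-3)<7)]
        if len(P)>4: print(n,k,len(P),"z",np.median(P[:,2]).round(1),"off",(np.array(cv2.minEnclosingCircle(P[:,:2].astype(np.float32))[0])-(x,y)).round(1))
        else: print(n,k,"few")
a=cv2.imread("pics/gscene.png")[80:320,170:490];b=cv2.imread("pics/gtop.png")[70:310,190:510]
cv2.imwrite("pics/g.png",cv2.resize(np.vstack([a,b]),None,fx=1.25,fy=1.25))
E
```

```text
time: 45.1
tool_pos: [363.0, -297.1, 108.3]
tcp_rot: [180.0, -0.0, -0.0]
ft_force: [1.0, 0.8, 0.8]
finger_gap: 85.7
time: 46.1
tool_pos: [362.7, -125.8, 239.2]
tcp_rot: [180.0, -0.1, -0.1]
ft_force: [1.2, 0.8, 0.5]
finger_gap: 85.4
time: 46.7
tool_pos: [363.1, 12.9, 238.9]
tcp_rot: [180.0, -0.0, 0.1]
ft_force: [0.1, -1.0, 0.3]
finger_gap: 85.6
scene t1 36 z 81.9 off [0.6 1.4]
scene t2 60 z 97.5 off [-0.9  1. ]
scene t3 94 z 116.9 off [-1.2  2.3]
scene t4 100 z 139.4 off [-0.8 -0.3]
top t1 67 z 82.2 off [1.5 0.8]
top t2 66 z 99.4 off [ 0.2 -1.1]
top t3 130 z 118.1 off [ 0.5 -0.6]
top t4 229 z 140.0 off [ 0.8 -2. ]
```

View pics/g.png

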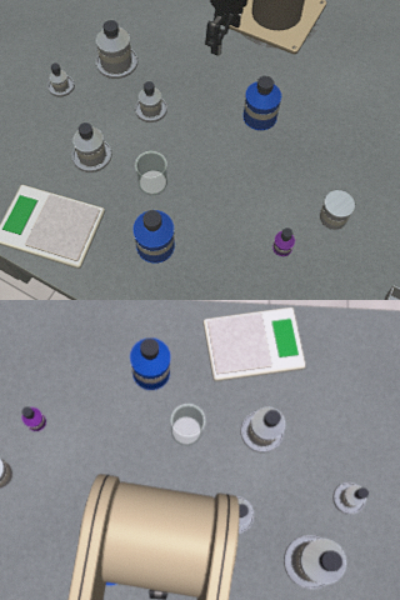

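All four tins stand upright in their dishes, each cap top about 3 mm above its bench height, which is the dish floor thickness. The bystanders are in place and the gripper is clear.

```bash
python3 -c "
from bench import hand_in
print(hand_in())"
```

```text
the job is handed in; nothing more can be done
None
```

I moved all four tins by their caps into the dishes of their own size, smallest to largest. Each one was lowered slowly until light contact, about 3–4 N, before release. The job was handed in at about 47 s.

- **Position:** in my last checks, both cameras put every cap within about 2.5 mm of its dish centre, against 10 mm free all round.
- **Height:** cap tops read 1.5–3.5 mm above the tins' own heights, which fits the 3 mm dish floor given the 2 mm calibration. The two cameras differed by up to 2 mm.
- **Other things:** the flat can, beaker, and blue and purple look-alikes looked undisturbed in the last picture; I didn't re-measure them. Tin_2 was partly hidden by the arm in the top view, but the scene view shows it clearly in its dish.
- **Slip:** my first move overshot by about 30 mm in free air and was corrected before the first grasp. Nothing was touched.

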